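# Pack a two-layer repair kit box

## Robot

A 7-joint arm with a two-finger parallel gripper is mounted at the origin on the work surface; the furniture and walls round the work are solid. World frame = base frame: x ahead of the robot, y to its left, z up, the work surface at z = 0. Lengths are in m, angles in rad, forces in N, time in s.
With the tool pointing down it reaches from about 0.4 to 0.9 m from the base axis. Payload 5.5 kg.
Tool frame: the origin (TCP) lies midway between the tips of the shut fingers; the grasp point (between the pads) lies 19 mm behind it; z points along the fingers, y is the line along which they close (so a half turn about z gives the same grasp; the last joint's range is limited). The gripper opens to 92 mm and grips with 3 to 60 N. Pads are 19 mm wide; open, the fingers measure 130 mm over their backs; the gripper's body (75 mm by 190 mm) begins 47 mm behind the grasp point.
Start: joints at [1.419, 0.501, -0.427, 1.55, 0.221, 1.138, -0.21], TCP at [0.262, -0.595, 0.196] pointing down, gripper open.
Joint ranges: [-2.88, 2.88], [-0.31, 2.03], [-1.54, 1.56], [0.2, 2.42], [-1.41, 4.55], [0.19, 2.02], [-2.57, 2.57]. Speed limits (rad/s): [2.57, 2.57, 3.14, 3.14, 3.14, 3.14, 3.14].

## Interface

Orientations are given as a unit quaternion [x, y, z, w].
In Python, from workcell import robot gives the robot as it stands. The module is installed in compiled form; this text tells all that it offers.
- The arm moves only by the shell command python3 -m creep 'ROWS' [FORCE]. ROWS is a JSON object of lists of equal length, an entry for each row: "translation": the shift along the tool's x, y, z in mm, a list of three; "twist": the turn, a rotation vector about the tool's x, y, z in rad, a list of three; "grip": the closure, from 0 (fully open) to 1 (shut). A call has 1 to 20 rows; each row is the pose to reach, as a shift and turn from the pose commanded when the call began, along the tool's axes at that moment; what a row does not reach only later rows make up. A row lasts 1/12 s, in which the tool goes at most 41.7 mm and 7.16 degrees, less where a joint would pass 70% of its speed; a pose out of reach is approached as far as the arm can. A call with a gripper value outside its range is refused whole. The fingers move at their own pace and stop on an object; FORCE is the grip in N (left out, the last holds). Time passes only in rows, so rows that repeat a pose let the fingers close. It gives the time, the measured TCP pose, the force, the opening and the grip force at its end, in the units of the state.
- robot.state(): the state, without advancing time (a new reading comes with each control period).
- robot.camera(name): name is "scene" or "top" or "wrist"; returns a dict with "pixels" (420x560x3 uint8, red, green, blue), "z_map" (420x560 float32, m along the optical axis (not along the pixel's ray), 0 where there is no reading), "fx", "fy", "cx", "cy" (pixels), "R" (3x3) and "t" (3): a world point X has camera coordinates R X + t; the wrist camera has in their place "hand_eye" (4x4, takes a point from camera to tool coordinates, whose origin is the TCP and whose axes are the flange's). Camera axes: x right, y down, z forward; pixel columns grow to the right and rows downward; lengths in m; the calibration is good to about 2 mm. A picture is of the moment at which its call begins: read the wrist's pose just before it.
- robot.close_job(): hands the job in; it is judged then, once.
The state is a dict: "time": time; "q": joint angles; "dq": joint speeds; "joint_efforts": joint torques, N m; "position": TCP position; "orientation": TCP orientation; "force": force on the tool from outside, world axes, zero at the start; "ft_torque": the same for the moment, N m; "grip_width": finger opening in m; "grip_force": force on a finger pad.
Only numpy, scipy, OpenCV 4.12 (cv2) and the standard library are available. Lean on these libraries where they do the work, as an engineer would, in place of code of your own. Each camera call takes 0.05 s, during which the arm holds its last target. There are 200 camera calls.

## Task

Pack the blue two-layer kit box. First stand the solder bobbin from beside it upright in the bottom compartment with the white round pad and lay the black power adapter, base down, in the one with the yellow pad; then lay the grey divider tray flat on the ledges above them, inside the rim; then put the red tape roll flat in the divider's bay with the red ring and the marker with the blue barrel lying lengthwise in the bay with the blue strip. Leave the look-alikes (the black tape roll and the all-black pen) where they are.

Things in the scene. Friction and masses are not known exactly. Their poses are not given: they have to be found in the camera images.
- kit_box: blue open box, fixed, 184 (x) x 166 (y) x 58 mm; origin: centre of underside. Walls 5, floor 4 mm. At both y ends a ledge 14 mm wide, top at z = 48. A wall 6 mm thick at x = 0, also 48 high, parts the bottom into two compartments, each 84 (x) x 128 mm (y): x = +45 mm with white round pad (for the bobbin), x = -45 mm with yellow pad (for the adapter). Opening above the ledges 174 x 156 mm
- divider: grey divider tray, plate 164 (x) x 146 (y) x 4 mm, 150 g; origin: centre of underside. Black grip bar at its centre, 12 thick (x), 60 long (y), top at z = 38 mm; a low rib continues it. Bays about 76 mm wide: x = +44 mm with flat red ring mark, x = -44 mm with flat blue strip along y. Goes into the box long side to long side, either way round, 5 mm play all round; plate top then at box z = 52 mm
- bobbin: solder bobbin standing upright in the work area (not the one at the far edge of the table): silvery wire between two black round flanges of 52 mm diameter (core 42 mm), 40 mm high, about 220 g; origin: centre of its underside, z up
- adapter: black plug-in power adapter, body 42 mm (its x) x 52 mm (its y, from y = -33 to +19 mm) x 30 mm high, short metal prongs beyond to y = +33 mm; grip it across x; origin: under the middle of its overall 66 mm length, on the underside, z up
- tape_red: red tape roll with a tan core, lying flat, 62 mm diameter, 19 mm high; origin: centre of its underside, z up
- marker: marker pen with a blue barrel and a black cap half, lying flat, 130 mm long along its y, 12 mm thick; origin: middle of its length, on the underside, z up
- tape_black: look-alike that does not belong: black tape roll with a red core, 76 mm diameter, 19 mm high; origin: centre of its underside
- pen: look-alike that does not belong: all-black pen, 135 mm long along its y, 10 mm thick; origin: middle of its length, on the underside
Mind the look-alikes: they are no part of the job. Several things have the shape of the tape_red; the one meant has the colours described above.

How it is judged:
On the way, in this order (a step that is already met when the one before it is completed fails the run):
1. the bobbin stands on the floor of the white-pad compartment and the adapter lies on the floor of the yellow-pad compartment, both released (x of bobbin in the frame of kit_box between 0.012 and 0.078 m and y of bobbin in the frame of kit_box between -0.045 and 0.045 m and z of bobbin in the frame of kit_box between 0 and 0.01 m and angle between each of bobbin, adapter's own z axis and vertical below 0.12 rad and x of adapter in the frame of kit_box between -0.078 and -0.012 m and y of adapter in the frame of kit_box between -0.055 and 0.055 m and z of adapter in the frame of kit_box between 0 and 0.01 m and contact force between the fingers and bobbin below 0.3 N and contact force between the fingers and adapter below 0.3 N), for 0.2 s.
2. the divider lies flat on the ledges over them, released (x of divider in the frame of kit_box between -0.009 and 0.009 m and y of divider in the frame of kit_box between -0.009 and 0.009 m and z of divider in the frame of kit_box between 0.044 and 0.052 m and angle between divider's own z axis and vertical below 0.05 rad and x of bobbin in the frame of kit_box between 0.012 and 0.078 m and y of bobbin in the frame of kit_box between -0.045 and 0.045 m and z of bobbin in the frame of kit_box between 0 and 0.01 m and angle between each of bobbin, adapter's own z axis and vertical below 0.12 rad and x of adapter in the frame of kit_box between -0.078 and -0.012 m and y of adapter in the frame of kit_box between -0.055 and 0.055 m and z of adapter in the frame of kit_box between 0 and 0.01 m and contact force between the fingers and divider below 0.3 N), for 0.2 s.
3. the red tape lies in the ring bay and the blue marker along the strip bay of the divider, released (x of tape_red in the frame of divider between 0.028 and 0.062 m and y of tape_red in the frame of divider between -0.046 and 0.046 m and z of tape_red in the frame of divider between 0.001 and 0.01 m and angle between tape_red's own z axis and vertical below 0.12 rad and x of marker in the frame of divider between -0.08 and -0.01 m and y of marker in the frame of kit_box between -0.017 and 0.017 m and z of marker in the frame of divider between 0.001 and 0.019 m and angle between the y axis of marker and the y axis of divider, either way round below 0.35 rad and angle between marker's own y axis and vertical between 1.47 and 1.67 rad and x of divider in the frame of kit_box between -0.009 and 0.009 m and y of divider in the frame of kit_box between -0.009 and 0.009 m and z of divider in the frame of kit_box between 0.044 and 0.052 m and angle between divider's own z axis and vertical below 0.05 rad and contact force between the fingers and tape_red below 0.3 N and contact force between the fingers and marker below 0.3 N), for 0.2 s.
At the end, for the whole second after the job is handed in: Bobbin upright on the white-pad floor, adapter base down on the yellow-pad floor; divider flat on the ledges (within 9 mm, 0.05 rad); red tape flat in the ring bay (within 17 mm in x, 46 mm in y); blue marker level in the strip bay (17 mm lengthwise, 0.35 rad); all at rest (x of bobbin in the frame of kit_box between 0.012 and 0.078 m and y of bobbin in the frame of kit_box between -0.045 and 0.045 m and z of bobbin in the frame of kit_box between 0 and 0.01 m and angle between each of bobbin, adapter, tape_red's own z axis and vertical below 0.12 rad and x of adapter in the frame of kit_box between -0.078 and -0.012 m and y of adapter in the frame of kit_box between -0.055 and 0.055 m and z of adapter in the frame of kit_box between 0 and 0.01 m and x of divider in the frame of kit_box between -0.009 and 0.009 m and y of divider in the frame of kit_box between -0.009 and 0.009 m and z of divider in the frame of kit_box between 0.044 and 0.052 m and angle between divider's own z axis and vertical below 0.05 rad and x of tape_red in the frame of divider between 0.028 and 0.062 m and y of tape_red in the frame of divider between -0.046 and 0.046 m and z of tape_red in the frame of divider between 0.001 and 0.01 m and x of marker in the frame of divider between -0.08 and -0.01 m and y of marker in the frame of kit_box between -0.017 and 0.017 m and z of marker in the frame of divider between 0.001 and 0.019 m and angle between the y axis of marker and the y axis of divider, either way round below 0.35 rad and angle between marker's own y axis and vertical between 1.47 and 1.67 rad and linear speed of each of bobbin, adapter, divider, tape_red, marker below 0.02 m/s and angular speed of each of bobbin, adapter, divider, tape_red, marker below 0.3 rad/s); the robot touches nothing.
It fails at once if the black tape roll is moved by more than 30 mm (distance of tape_black from where it was at the start of the episode above 0.03 m).
It fails at once if the all-black pen is moved by more than 30 mm (distance of pen from where it was at the start of the episode above 0.03 m).
It also fails if it takes over 120 s, if anything falls off the work surface, if the arm or the gripper's body presses on something with over 40 N, if the wrist force passes 120 N, or if a joint passes its speed limit or range.

## Working session

There is one attempt and no reset: what is moved stays moved. The work goes in short steps, Python scripts to look and compute and a shell command to move; the robot and the scene stay as the last step left them, time stands still between calls to the robot, and variables do not carry over. Pictures are saved under pics/ and viewed, at most 15 in all, crops included, and the job is handed in when it is done.

```bash
mkdir -p pics
cat > h.py <<'E'
import numpy as np, cv2
from workcell import robot
from scipy.spatial.transform import Rotation as Ro
def grab(n):
    s=robot.state(); c=robot.camera(n)
    if n=='wrist':
        T=np.eye(4);T[:3,:3]=Ro.from_quat(s['orientation']).as_matrix();T[:3,3]=s['position']
        W=T@np.array(c['hand_eye']); c['R']=W[:3,:3].T; c['t']=-W[:3,:3].T@W[:3,3]
    return c
def save(c,f,crop=None,k=1):
    im=c['pixels'][:,:,::-1]
    if crop: u0,v0,u1,v1=crop; im=im[v0:v1,u0:u1]
    cv2.imwrite('pics/'+f,cv2.resize(im,None,fx=k,fy=k,interpolation=cv2.INTER_CUBIC))
def ray(c,u,v,z):
    R=np.array(c['R']);C=-R.T@np.array(c['t'])
    d=R.T@np.array([(u-c['cx'])/c['fx'],(v-c['cy'])/c['fy'],1]); return C+d*(z-C[2])/d[2]
def cloud(c):
    Z=c['z_map'];v,u=np.mgrid[:Z.shape[0],:Z.shape[1]]
    P=np.stack([(u-c['cx'])/c['fx']*Z,(v-c['cy'])/c['fy']*Z,Z],-1)
    return (P-np.array(c['t']))@np.array(c['R'])
def tool(dx): # world shift -> tool mm
    s=robot.state(); return Ro.from_quat(s['orientation']).inv().apply(dx)*1000
E
python3 - <<'E'
from h import *
for n in('scene','top'):
    c=grab(n);save(c,n+'0.png');np.savez(n+'0.npz',**c);print(n,-np.array(c['R']).T@c['t'],c['fx'])
s=robot.state();print(s)
E
```

```text
scene [-0.1848262  -0.9964396   0.65617326] 497.93003806420074
top [ 0.24012282 -0.14314545  1.09773837] 539.8694725253347
{'time': 0.1, 'q': array([ 1.41916889,  0.50176434, -0.42679603,  1.55133742,  0.22082507,
        1.13829599, -0.2103182 ]), 'dq': array([-0.00031303, -0.00138835,  0.00083239, -0.0037027 ,  0.00128648,
        0.00030919, -0.00045171]), 'joint_efforts': array([-1.12935249e-02, -5.67877007e+01, -5.83809480e+00, -2.79914457e+01,
       -6.87565072e-02,  2.41846649e-02,  1.06790480e-04]), 'position': array([ 0.26164845, -0.5942688 ,  0.19467802]), 'orientation': array([ 9.78563419e-01,  2.05943853e-01, -1.61380391e-04, -8.59015314e-04]), 'force': array([ 0.66326302, -0.0735113 ,  0.1146948 ]), 'ft_torque': array([ 0.03337812, -0.01510471, -0.0363809 ]), 'grip_force': 0.0, 'grip_width': 0.09151702453432116}
```

View pics/scene0.png

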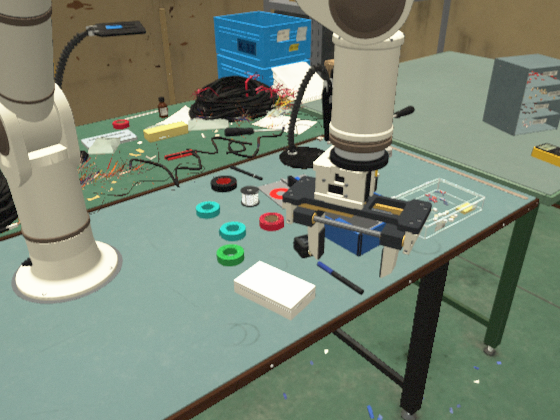

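View pics/top0.png

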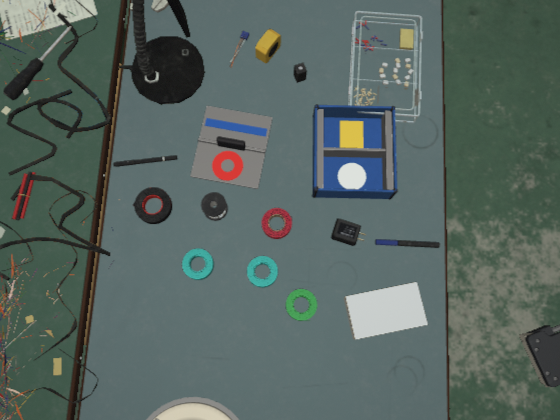

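The scene view shows the gripper in front of the box, with the rolls at about (208–272, 183–255). In the top view:
- The box is at (355,152), with the yellow pad at (351,134) and the white pad at (351,176).
- The divider is at (231,147), with its strip up and its ring down. The bobbin is at (214,206) and the adapter at (346,232).
- Candidates for tape_red: red (277,223), black with a red core (153,206), teal (198,264) and (262,271), green (301,304). I choose the red one at (277,223).
- Candidates for marker: blue/black (407,243), all-black (145,160). I choose (407,243).
- Candidates for bobbin: (214,206), and the small black thing at (300,72) near the far edge. I choose (214,206).

Run:
```python
from h import *
c=dict(np.load('top0.npz'));save(c,'crop0.png',(180,90,450,260),2.9)
X=cloud(c);H=X[:,:,2]
K=np.array(c['R'])
for p in([0,0,0],robot.state()['position']):
    q=K@np.array(p)+c['t'];print('proj',q[0]/q[2]*c['fx']+c['cx'],q[1]/q[2]*c['fy']+c['cy'])
hsv=cv2.cvtColor(c['pixels'],cv2.COLOR_RGB2HSV);h,s,v=cv2.split(hsv)
def rep(name,m,box,z):
    u0,v0,u1,v1=box;mm=np.zeros_like(m,np.uint8);mm[v0:v1,u0:u1]=m[v0:v1,u0:u1]
    cs,_=cv2.findContours(mm,cv2.RETR_EXTERNAL,cv2.CHAIN_APPROX_NONE);k=max(cs,key=cv2.contourArea)
    (a,b),r=cv2.minEnclosingCircle(k);R=cv2.minAreaRect(k)
    bp=[ray(c,*p,z)for p in cv2.boxPoints(R)];ctr=np.mean(bp,0)
    e=[bp[1]-bp[0],bp[2]-bp[1]];L=[np.linalg.norm(x)*1000 for x in e]
    l=e[int(np.argmax(L))];print(name,'rect',ctr.round(4),'size',np.round(L,1),'long ang',round(np.degrees(np.arctan2(l[1],l[0])),1),'circ',ray(c,a,b,z).round(4),'px',np.round((a,b),1),'medH',np.median(H[mm>0]).round(4))
red=((h<8)|(h>172))&(s>140)&(v>60)
rep('tape_red',red,(255,200,300,245),.019)
rep('ring',red,(200,140,255,190),.004)
blue=(h>100)&(h<130)&(s>110)
rep('boxrim',blue,(300,95,405,205),.058)
rep('white',(s<60)&(v>150),(330,155,375,195),.004)
rep('yellow',(h>20)&(h<35)&(s>100),(330,115,370,155),.004)
rep('strip',blue,(195,110,275,145),.004)
dark=(v<60)
rep('bobbin',(H>.02),(195,185,235,225),.04)
rep('bobbinDark',(v<75),(195,185,235,225),.04)
rep('adapter',(H>.015),(325,212,370,250),.03)
rep('marker',(H>.004),(370,230,445,255),.012)
rep('markblue',blue,(370,230,445,255),.006)
rep('divider',(H>.0025)&(s<45),(185,100,280,195),.004)
rep('grip',(H>.02),(185,100,280,195),.038)
rep('tapeblack',(H>.008),(130,180,178,230),.019)
```

```text
proj 191.1203593492844 460.222579322794
proj 549.7404915637978 336.0211774133735
tape_red rect [ 0.4622 -0.136   0.019 ] size [57.5 62.5] long ang -177.3 circ [ 0.4622 -0.1373  0.019 ] px [276.6 223. ] medH 0.018
ring rect [ 0.5849 -0.0256  0.004 ] size [63.9 62. ] long ang -86.9 circ [ 0.5847 -0.0258  0.004 ] px [227.1 165. ] medH 0.0035
boxrim rect [ 0.6101 -0.2893  0.058 ] size [193.8 167.4] long ang 2.2 circ [ 0.6102 -0.2863  0.058 ] px [354.  151.5] medH 0.0058
white rect [ 0.576  -0.2885  0.004 ] size [59.4 55. ] long ang -86.9 circ [ 0.5738 -0.2893  0.004 ] px [351.3 176.4] medH 0.0039
yellow rect [ 0.6688 -0.2864  0.004 ] size [47.5 59.2] long ang -178.9 circ [ 0.6686 -0.2864  0.004 ] px [351. 134.] medH 0.0035
strip rect [ 0.6716 -0.0376  0.004 ] size [ 17.9 133.1] long ang -97.6 circ [ 0.671  -0.0377  0.004 ] px [235.5 127. ] medH 0.0036
bobbin rect [ 0.4899 -0.0063  0.04  ] size [50.1 51.4] long ang -132.2 circ [ 0.4889 -0.0077  0.04  ] px [213.1 204.4] medH 0.0388
bobbinDark rect [ 0.4856 -0.0099  0.04  ] size [48.6 58.7] long ang -150.1 circ [ 0.4857 -0.0104  0.04  ] px [214.4 206.1] medH 0.0385
adapter rect [ 0.4492 -0.2831  0.03  ] size [42.5 64.7] long ang -105.9 circ [ 0.4498 -0.2821  0.03  ] px [348.2 231.7] medH 0.029
marker rect [ 0.4366 -0.4038  0.012 ] size [ 12. 129.] long ang -89.8 circ [ 0.4363 -0.4038  0.012 ] px [406.5 243. ] medH 0.0102
markblue rect [ 0.4372 -0.3643  0.006 ] size [43.1  8.3] long ang -86.9 circ [ 0.4372 -0.3643  0.006 ] px [386.5 242. ] medH 0.0104
divider rect [ 0.611  -0.0277  0.004 ] size [133.4 150.7] long ang -99.5 circ [ 0.6104 -0.0266  0.004 ] px [228.3 153.5] medH 0.0044
grip rect [ 0.6245 -0.0319  0.038 ] size [16.8 61.3] long ang -98.2 circ [ 0.624  -0.0319  0.038 ] px [230. 142.] medH 0.0365
tapeblack rect [0.4868 0.1199 0.019 ] size [74.5 76.9] long ang -142.4 circ [0.4874 0.1216 0.019 ] px [151.4 204.2] medH 0.0178
```

View pics/crop0.png

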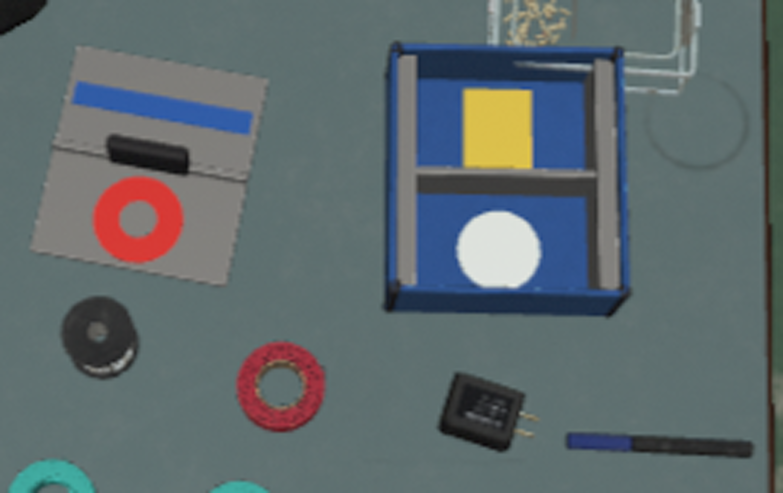

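The crop confirms the choice: a red roll with a tan core (crop 281,387), a bobbin with black flanges (100,337), the adapter with prongs to the right (485,412), and a blue/black marker (660,445). Now the precise box and divider pose from the depth points.

Run:
```python
from h import *
c=dict(np.load('top0.npz'));X=cloud(c);H=X[:,:,2];s=cv2.cvtColor(c['pixels'],cv2.COLOR_RGB2HSV)[:,:,1]
def r(n,lo,hi,b,extra=True):
    x0,x1,y0,y1=b
    m=(H>lo)&(H<hi)&(X[:,:,0]>x0)&(X[:,:,0]<x1)&(X[:,:,1]>y0)&(X[:,:,1]<y1)&extra
    P=X[m][:,:2].astype(np.float32);R=cv2.minAreaRect(P)
    print(n,m.sum(),'ctr',np.round(R[0],4),'size',np.round(R[1],4),'ang',round(R[2],1),'mean',P.mean(0).round(4))
r('rim',.053,.064,(.49,.75,-.40,-.18))
r('bar',.03,.045,(.5,.75,-.12,.1))
r('plate',.0025,.012,(.52,.72,-.15,.1),s<45)
r('bob',.034,.046,(.43,.55,-.06,.05))
r('adap',.025,.036,(.40,.51,-.34,-.23))
r('mark',.006,.016,(.40,.47,-.48,-.32))
r('tape',.013,.025,(.41,.51,-.19,-.09))
# divider corners: hull of plate mask by height & colour
```

```text
rim 906 ctr [ 0.6202 -0.2873] size [0.186 0.167] ang 1.6 mean [ 0.6185 -0.2877]
bar 305 ctr [ 0.5658 -0.0224] size [0.0592 0.1402] ang 82.2 mean [ 0.5755 -0.0204]
plate 2274 ctr [ 0.6195 -0.0247] size [0.1991 0.2498] ang 0.4 mean [ 0.6225 -0.0292]
bob 459 ctr [ 0.4902 -0.0066] size [0.0504 0.0497] ang 85.3 mean [ 0.4904 -0.0069]
adap 445 ctr [ 0.4529 -0.2779] size [0.0492 0.0395] ang 75.9 mean [ 0.4525 -0.2776]
mark 344 ctr [ 0.4374 -0.4046] size [0.1289 0.012 ] ang 89.9 mean [ 0.4371 -0.404 ]
tape 537 ctr [ 0.4641 -0.1357] size [0.0607 0.0617] ang 69.5 mean [ 0.4635 -0.1356]
```

```bash
cat > to.py <<'E'
import sys
from h import *
x,y,z,a=map(float,sys.argv[1:5]) # a: world angle (deg) of tool y
s=robot.state();R=Ro.from_quat(s['orientation']);t=np.radians(a)
yy=np.array([np.cos(t),np.sin(t),0]);zz=np.array([0,0,-1.]);T=Ro.from_matrix(np.stack([np.cross(yy,zz),yy,zz],1))
print('shift',np.round(R.inv().apply(np.array([x,y,z])-s['position'])*1000,1),'twist',np.round((R.inv()*T).as_rotvec(),3),'at',s['position'].round(4),'q7',s['q'][6].round(2),'w',s['grip_width'].round(4),'gf',round(s['grip_force'],1),'F',np.round(s['force'],1),'t',round(s['time'],1))
E
python3 to.py .49 -.0067 .13 -88.4
```

```text
Traceback (most recent call last):
  File "to.py", line 6, in <module>
    print('shift',np.round(R.inv().apply(np.array([x,y,z])-s['position'])*1000,1),'twist',np.round((R.inv()*T).as_rotvec(),3),'at',s['position'].round(4),'q7',s['q'][6].round(2),'w',s['grip_width'].round(4),'gf',round(s['grip_force'],1),'F',np.round(s['force'],1),'t',round(s['time'],1))
                                                                                                                                                                                      ^^^^^^^^^^^^^^^^^^^^^
AttributeError: 'float' object has no attribute 'round'
```

```bash
sed -i "s/s\['grip_width'\].round(4)/round(float(s['grip_width']),4)/" to.py; python3 to.py .49 -.0067 .13 -88.4
```

```text
shift [ 445.8 -445.6   65.5] twist [-0.002  0.     0.387] at [ 0.2616 -0.5943  0.1947] q7 -0.21 w 0.0915 gf 0.0 F [ 0.7 -0.1  0.1] t 0.1
```

```bash
python3 -m creep '{"translation":[[25,-25,0],[50,-50,0],[75,-75,5],[100,-100,10],[125,-125,15],[150,-150,20],[175,-175,25],[200,-200,30],[225,-225,35],[250,-250,40],[275,-275,45],[300,-300,50],[325,-325,55],[350,-350,60],[375,-375,65],[400,-400,65],[425,-425,65],[440,-440,65],[446,-446,65],[446,-446,65]],"twist":[[0,0,0.02],[0,0,0.04],[0,0,0.06],[0,0,0.08],[0,0,0.1],[0,0,0.12],[0,0,0.14],[0,0,0.16],[0,0,0.18],[0,0,0.2],[0,0,0.22],[0,0,0.25],[0,0,0.28],[0,0,0.3],[0,0,0.33],[0,0,0.36],[0,0,0.387],[0,0,0.387],[0,0,0.387],[0,0,0.387]],"grip":[0,0,0,0,0,0,0,0,0,0,0,0,0,0,0,0,0,0,0,0]}' 20; python3 to.py .49 -.0067 .13 -88.4
python3 - <<'E'
from h import *
c=grab('wrist');save(c,'w1.png')
E
```

```text
time: 1.77
position: [0.4908, -0.0044, 0.1306]
orientation: [1.0, 0.016, 0.0, -0.001]
force: [0.7, -0.1, -0.6]
grip_width: 0.0919
grip_force: 0.0
shift [-0.8  2.3  0.6] twist [-0.001 -0.     0.004] at [ 0.4908 -0.0044  0.1306] q7 -1.82 w 0.0919 gf 0.0 F [ 0.7 -0.1 -0.6] t 1.8
```

View pics/w1.png

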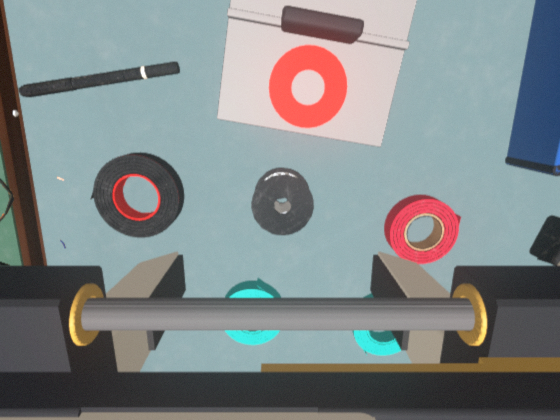

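The wrist view shows the bobbin at (283,204) with the red roll and the black roll on either side, and the divider at (310,60). I'll refine the positions from the wrist depth.

```bash
cat > reg.py <<'E'
from h import *
def reg(c,n,lo,hi,b):
    X=cloud(c);H=X[:,:,2];x0,x1,y0,y1=b
    m=(c['z_map']>.05)&(H>lo)&(H<hi)&(X[:,:,0]>x0)&(X[:,:,0]<x1)&(X[:,:,1]>y0)&(X[:,:,1]<y1)
    m=cv2.morphologyEx(m.astype(np.uint8),cv2.MORPH_OPEN,np.ones((3,3)))>0
    P=X[m].astype(np.float32)
    if len(P)<10: print(n,'none');return
    R=cv2.minAreaRect(np.ascontiguousarray(P[:,:2]));print(n,m.sum(),'ctr',np.round(R[0],4),'size',np.round(R[1],4),'ang',round(R[2],1),'medz',np.median(P[:,2]).round(4))
E
python3 - <<'E'
from reg import *
c=grab('wrist')
reg(c,'bob',.034,.046,(.45,.53,-.05,.04))
reg(c,'tape',.013,.025,(.41,.51,-.19,-.09))
reg(c,'bar',.02,.045,(.58,.66,-.08,.02))
reg(c,'tblack',.013,.025,(.43,.55,.07,.18))
reg(c,'table',-.01,.01,(.40,.47,-.06,.06))
E
python3 to.py .4905 -.0067 .006 -88.4
```

```text
bob 2788 ctr [ 0.4933 -0.0071] size [0.0506 0.0511] ang 64.1 medz 0.0387
tape 2778 ctr [ 0.4678 -0.1364] size [0.0626 0.0604] ang 75.5 medz 0.0178
bar 1833 ctr [ 0.6309 -0.0311] size [0.0597 0.0125] ang 82.6 medz 0.0364
tblack 4365 ctr [0.491  0.1206] size [0.0745 0.0747] ang 40.2 medz 0.0179
table 7546 ctr [0.4349 0.    ] size [0.12   0.0699] ang 89.9 medz -0.0014
shift [  1.   -1.4 124.2] twist [ 0.001  0.001 -0.   ] at [ 0.4897 -0.0081  0.1302] q7 -1.82 w 0.092 gf 0.0 F [ 0.1 -0.2 -0. ] t 1.9
```

```bash
python3 -m creep '{"translation":[[2,-1,20],[2,-1,40],[2,-1,60],[2,-1,80],[2,-1,95],[2,-1,105],[2,-1,113],[2,-1,119],[2,-1,124],[2,-1,124],[2,-1,124],[2,-1,124],[2,-1,124],[2,-1,124],[2,-1,124],[2,-1,124],[2,-1,124],[2,-1,124],[2,-1,124],[2,-1,124]],"twist":[[0,0,0],[0,0,0],[0,0,0],[0,0,0],[0,0,0],[0,0,0],[0,0,0],[0,0,0],[0,0,0],[0,0,0],[0,0,0],[0,0,0],[0,0,0],[0,0,0],[0,0,0],[0,0,0],[0,0,0],[0,0,0],[0,0,0],[0,0,0]],"grip":[0,0,0,0,0,0,0,0,0,0,0.6,0.6,0.6,0.6,0.6,0.6,0.6,0.6,0.6,0.6]}' 25; python3 to.py .5752 -.2886 .15 -88.4
```

```text
time: 3.53
position: [0.4926, -0.0061, 0.0068]
orientation: [1.0, 0.014, 0.0, 0.0]
force: [-1.0, -1.2, 2.2]
grip_width: 0.0499
grip_force: 25.0
shift [  74.8  284.7 -143.1] twist [ 0. -0. -0.] at [ 0.4926 -0.0061  0.0068] q7 -1.98 w 0.0499 gf 25.0 F [-1.  -1.2  2.2] t 3.5
```

```bash
python3 -m creep '{"translation":[[0,0,-10],[0,0,-30],[0,0,-60],[0,0,-90],[0,0,-115],[15,30,-130],[25,60,-140],[35,90,-143],[45,120,-143],[55,150,-143],[65,180,-143],[70,210,-143],[74,235,-143],[75,255,-143],[75,270,-143],[75,280,-143],[75,285,-143],[75,285,-143],[75,285,-143],[75,285,-143]],"twist":[[0,0,0],[0,0,0],[0,0,0],[0,0,0],[0,0,0],[0,0,0],[0,0,0],[0,0,0],[0,0,0],[0,0,0],[0,0,0],[0,0,0],[0,0,0],[0,0,0],[0,0,0],[0,0,0],[0,0,0],[0,0,0],[0,0,0],[0,0,0]],"grip":[0.6,0.6,0.6,0.6,0.6,0.6,0.6,0.6,0.6,0.6,0.6,0.6,0.6,0.6,0.6,0.6,0.6,0.6,0.6,0.6]}' 25; python3 to.py .5752 -.2886 .0125 -88.4
python3 - <<'E'
from reg import *
c=grab('wrist');save(c,'w2.png')
reg(c,'bob',.175,.21,(.5,.65,-.35,-.23)); reg(c,'rim',.053,.064,(.49,.75,-.40,-.18))
c=grab('top');reg(c,'bobtop',.16,.21,(.5,.65,-.35,-.23))
E
```

```text
time: 5.2
position: [0.5756, -0.2866, 0.1498]
orientation: [1.0, 0.015, 0.0, -0.001]
force: [0.4, 0.1, -1.7]
grip_width: 0.0496
grip_force: 25.0
shift [ -0.5   2.1 137.3] twist [-0.001 -0.     0.002] at [ 0.5756 -0.2866  0.1498] q7 -1.36 w 0.0496 gf 25.0 F [ 0.4  0.1 -1.7] t 5.2
bob 8582 ctr [ 0.5829 -0.2857] size [0.0383 0.0836] ang 1.4 medz 0.182
rim 5671 ctr [ 0.6229 -0.2878] size [0.1854 0.1672] ang 1.8 medz 0.0567
bobtop 82 ctr [ 0.5687 -0.2717] size [0.0137 0.0353] ang 84.2 medz 0.1815
```

View pics/w2.png

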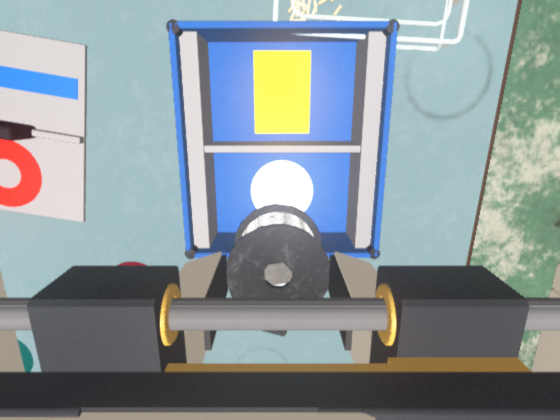

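The bobbin hangs upright between the fingers (278,270), and the box is ahead with its white pad at (282,188). Lowering it.

```bash
python3 -m creep '{"translation":[[1,1,25],[1,1,50],[1,1,75],[1,1,95],[1,1,110],[1,1,120],[1,1,127],[1,1,132],[1,1,135],[1,1,137],[1,1,138],[1,1,138],[1,1,138],[1,1,138],[1,1,138],[1,1,138],[1,1,138],[1,1,138],[1,1,138],[1,1,138]],"twist":[[0,0,0],[0,0,0],[0,0,0],[0,0,0],[0,0,0],[0,0,0],[0,0,0],[0,0,0],[0,0,0],[0,0,0],[0,0,0],[0,0,0],[0,0,0],[0,0,0],[0,0,0],[0,0,0],[0,0,0],[0,0,0],[0,0,0],[0,0,0]],"grip":[0.6,0.6,0.6,0.6,0.6,0.6,0.6,0.6,0.6,0.6,0.6,0.6,0.6,0.3,0.3,0.3,0.3,0.3,0.3,0.3]}' 25; python3 to.py .4535 -.2777 .13 -15.9
```

```text
time: 6.97
position: [0.5764, -0.2897, 0.0117]
orientation: [1.0, 0.014, 0.0, 0.0]
force: [-1.1, -0.7, -0.1]
grip_width: 0.0642
grip_force: 0.0
shift [-122.5  -15.4 -118.3] twist [ 0.    -0.    -1.265] at [ 0.5764 -0.2897  0.0117] q7 -1.43 w 0.0642 gf 0.0 F [-1.1 -0.7 -0.1] t 7.0
```

```bash
python3 -m creep '{"translation":[[0,0,-10],[0,0,-35],[0,0,-70],[0,0,-100],[-10,-2,-118],[-30,-4,-118],[-50,-6,-118],[-75,-9,-118],[-100,-12,-118],[-115,-14,-118],[-122,-15,-118],[-122,-15,-118],[-122,-15,-118],[-122,-15,-118],[-122,-15,-118],[-122,-15,-118],[-122,-15,-118],[-122,-15,-118],[-122,-15,-118]],"twist":[[0,0,0],[0,0,0],[0,0,0],[0,0,-0.1],[0,0,-0.2],[0,0,-0.3],[0,0,-0.4],[0,0,-0.5],[0,0,-0.6],[0,0,-0.7],[0,0,-0.8],[0,0,-0.9],[0,0,-1],[0,0,-1.1],[0,0,-1.2],[0,0,-1.265],[0,0,-1.265],[0,0,-1.265],[0,0,-1.265]],"grip":[0.3,0.3,0.3,0.3,0.3,0.3,0.3,0.3,0.3,0.3,0.3,0.3,0.3,0.3,0.3,0.3,0.3,0.3,0.3]}' 25
python3 - <<'E'
from reg import *
c=grab('wrist');save(c,'w3.png')
reg(c,'adap',.024,.036,(.40,.51,-.34,-.23));reg(c,'adaplow',.024,.034,(.38,.53,-.36,-.2))
c=grab('top')
reg(c,'bobtop',.035,.052,(.54,.61,-.33,-.25))
E
python3 to.py .4535 -.2777 .005 -15.9
```

```text
time: 8.55
position: [0.454, -0.2782, 0.13]
orientation: [0.799, 0.601, -0.0, 0.0]
force: [0.6, -0.2, 0.6]
grip_width: 0.0643
grip_force: 0.0
adap 2519 ctr [ 0.4557 -0.2776] size [0.0487 0.0387] ang 74.5 medz 0.0291
adaplow 2528 ctr [ 0.4737 -0.2544] size [0.1156 0.0521] ang 52.7 medz 0.0291
bobtop 163 ctr [ 0.5795 -0.2732] size [0.0188 0.0464] ang 73.6 medz 0.0428
shift [  0.3  -0.6 124.9] twist [ 0.     0.    -0.002] at [ 0.454  -0.2781  0.1299] q7 -0.16 w 0.0645 gf 0.0 F [0.2 0.7 0.6] t 8.7
```

View pics/w3.png

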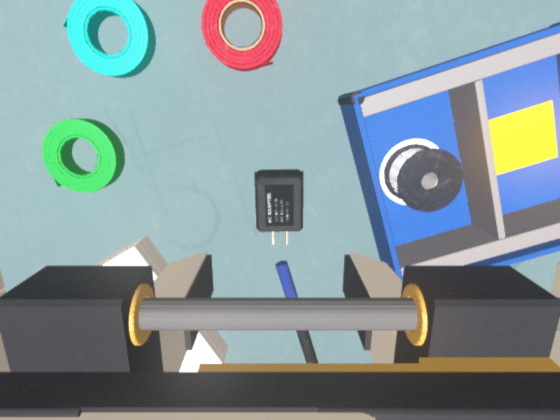

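The bobbin stands on the white pad at (420,178), and the adapter (278,201) is square to the fingers with its prongs toward the bottom of the picture.

```bash
python3 -m creep '{"translation":[[0,0,25],[0,0,50],[0,0,75],[0,0,95],[0,0,107],[0,0,115],[0,0,120],[0,0,123],[0,0,124],[0,0,124],[0,0,124],[0,0,124],[0,0,124],[0,0,124],[0,0,124],[0,0,124],[0,0,124]],"twist":[[0,0,0],[0,0,0],[0,0,0],[0,0,0],[0,0,0],[0,0,0],[0,0,0],[0,0,0],[0,0,0],[0,0,0],[0,0,0],[0,0,0],[0,0,0],[0,0,0],[0,0,0],[0,0,0],[0,0,0]],"grip":[0.3,0.3,0.3,0.3,0.3,0.3,0.3,0.3,0.3,0.3,0.7,0.7,0.7,0.7,0.7,0.7,0.7]}' 25; python3 to.py .6735 -.286 .13 -88.3
```

```text
time: 10.07
position: [0.4539, -0.2781, 0.0057]
orientation: [0.798, 0.602, 0.0, 0.0]
force: [0.5, -0.5, -0.4]
grip_width: 0.0285
grip_force: 0.0
shift [  52.7  213.3 -124.3] twist [ 0.    -0.     1.263] at [ 0.4539 -0.2781  0.0057] q7 -0.3 w 0.0285 gf 0.0 F [ 0.5 -0.5 -0.4] t 10.1
```

The gripper closed to 28 mm without force, but the body is 42 mm wide, so I need to look.

Run:
```python
from h import *
c=grab('wrist');s=grab('scene')
im=np.hstack([cv2.resize(c['pixels'],(400,300)),cv2.resize(s['pixels'][180:330,240:440],(400,300))])
cv2.imwrite('pics/w4.png',im[:,:,::-1])
print(robot.state()['grip_width'],robot.state()['grip_force'])
```

```text
0.02778401514813096 0.0
```

View pics/w4.png

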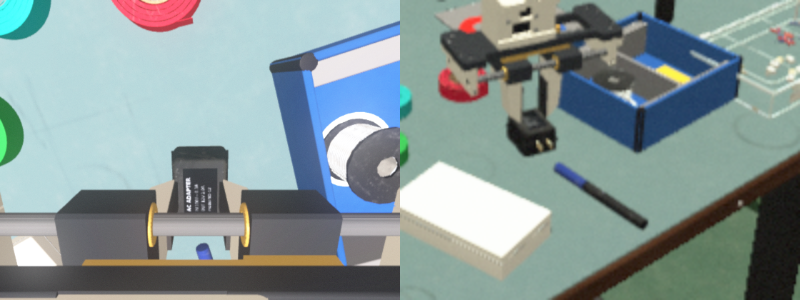

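```bash
python3 -m creep '{"translation":[[0,0,0],[0,0,0],[0,0,0],[0,0,0],[0,0,0],[0,0,-20],[0,0,-50],[0,0,-80],[0,0,-105],[0,0,-120],[0,0,-124],[0,0,-124],[0,0,-124]],"twist":[[0,0,0],[0,0,0],[0,0,0],[0,0,0],[0,0,0],[0,0,0],[0,0,0],[0,0,0],[0,0,0],[0,0,0],[0,0,0],[0,0,0],[0,0,0]],"grip":[0.3,0.3,0.3,0.3,0.3,0.3,0.3,0.3,0.3,0.3,0.3,0.3,0.3]}' 25
python3 - <<'E'
from reg import *
c=grab('wrist')
reg(c,'adap',.024,.036,(.40,.51,-.34,-.23));reg(c,'adaplow',.01,.036,(.40,.51,-.34,-.23))
s=grab('scene')
im=np.hstack([cv2.resize(c['pixels'],(400,300)),cv2.resize(s['pixels'][180:330,240:440],(400,300))])
cv2.imwrite('pics/w5.png',im[:,:,::-1])
E
```

```text
time: 11.25
position: [0.4533, -0.2781, 0.1289]
orientation: [0.798, 0.602, -0.0, -0.0]
force: [-0.8, 0.2, 0.4]
grip_width: 0.0641
grip_force: 0.0
adap 2544 ctr [ 0.4557 -0.2779] size [0.0497 0.0389] ang 73.7 medz 0.0291
adaplow 2846 ctr [ 0.4556 -0.2776] size [0.0519 0.042 ] ang 75.2 medz 0.029
```

View pics/w5.png

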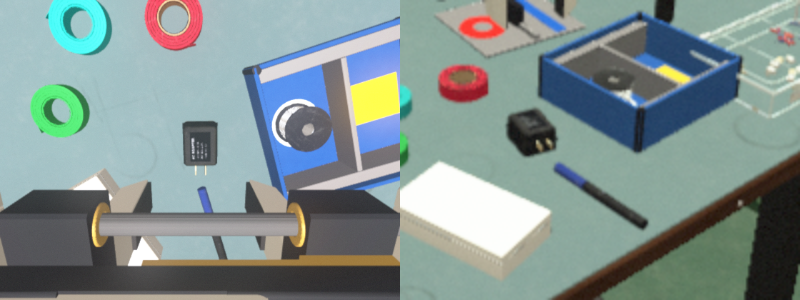

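The adapter wasn't moved at all, so I'll check where the fingertips really are in tool coordinates using the wrist depth.

Run:
```python
from reg import *
s=robot.state();c=grab('wrist');X=cloud(c);R=Ro.from_quat(s['orientation']).as_matrix();P=(X-s['position'])@R
ok=c['z_map']>.03
for zb in range(-80,20,10):
    m=ok&(P[...,2]>zb/1e3)&(P[...,2]<(zb+10)/1e3)&(abs(P[...,1])<.1)&(abs(P[...,0])<.1)
    for sg in(-1,1):
        k=P[m&(P[...,1]*sg>0)]
        if len(k)>20: print(zb,sg,len(k),np.round(np.percentile(k,[5,50,95],axis=0)*1000).astype(int).tolist())
print(np.round(c['hand_eye'],3).tolist())
# bobbin in box from wrist and scene/top
reg(c,'bob',.034,.052,(.53,.63,-.34,-.23))
reg(grab('top'),'bobT',.034,.048,(.53,.61,-.34,-.25))
```

```text
-80 -1 426 [[-8, -43, -79], [-2, -34, -75], [12, -32, -70]]
-80 1 429 [[-8, 33, -79], [-2, 35, -76], [13, 44, -70]]
-70 -1 591 [[7, -47, -70], [12, -38, -65], [13, -32, -61]]
-70 1 594 [[8, 33, -70], [12, 39, -65], [13, 48, -60]]
-60 -1 584 [[4, -48, -60], [12, -38, -55], [13, -32, -50]]
-60 1 569 [[4, 33, -59], [12, 39, -55], [13, 49, -51]]
-50 -1 506 [[-1, -47, -50], [12, -36, -45], [13, -32, -40]]
-50 1 504 [[-1, 33, -50], [12, 37, -45], [13, 48, -41]]
-40 -1 315 [[-6, -41, -39], [11, -32, -36], [12, -31, -31]]
-40 1 329 [[-6, 33, -40], [11, 33, -36], [12, 42, -31]]
[[0.001, -0.959, -0.282, 0.077], [1.0, 0.001, 0.001, 0.0], [-0.001, -0.282, 0.959, -0.188], [0.0, 0.0, 0.0, 1.0]]
bob 5728 ctr [ 0.5782 -0.2861] size [0.0957 0.1099] ang 1.5 medz 0.043
bobT 158 ctr [ 0.5797 -0.2731] size [0.0184 0.0463] ang 72.7 medz 0.043
```

Run:
```python
from reg import *
s=robot.state();c=grab('wrist');X=cloud(c);R=Ro.from_quat(s['orientation']).as_matrix();P=(X-s['position'])@R
m=(c['z_map']>.03)&(P[...,2]<.05)&(P[...,2]>-.06)&(abs(P[...,1])<.06)&(abs(P[...,0])<.02)
for sg in(-1,1):
    k=P[m&(P[...,1]*sg>.0)];print(len(k),np.round(np.sort(k[:,2])[-8:]*1000,1))
# finger tip by colour edge: rows of the fingers
v,u=np.where(m);print('tip rows',v.min(),u[v<v.min()+6].min(),u[v<v.min()+6].max(),np.median(c['z_map'][m]))
print('bob px→', ray(c,302*1.4,127*1.4,.044))
```

```text
1410 [-30.5 -30.5 -30.4 -30.3 -30.2 -29.8 -29.7 -29.3]
1417 [-30.2 -30.2 -30.1 -30.1 -30.1 -30.  -29.9 -29.8]
tip rows 251 188 367 0.15396324
bob px→ [ 0.56993758 -0.28298852  0.044     ]
```

The real fingertips end 30 mm behind the reported TCP, so the fingers closed above the adapter. That matches the untouched adapter and the bobbin having been held only by its upper rim. From here I treat the true tip as z + 0.030 and descend slowly while watching the force.

```bash
python3 -m creep '{"translation":[[0,2,25],[0,2,50],[0,2,75],[0,2,95],[0,2,110],[0,2,120],[0,2,126],[0,2,130],[0,2,133],[0,2,136],[0,2,138],[0,2,139],[0,2,139]],"twist":[[0,0,0],[0,0,0],[0,0,0],[0,0,0],[0,0,0],[0,0,0],[0,0,0],[0,0,0],[0,0,0],[0,0,0],[0,0,0],[0,0,0],[0,0,0]],"grip":[0.3,0.3,0.3,0.3,0.3,0.3,0.3,0.3,0.3,0.3,0.3,0.3,0.3]}' 25
python3 -m creep '{"translation":[[0,0,2],[0,0,4],[0,0,6],[0,0,8],[0,0,10],[0,0,10],[0,0,10],[0,0,10],[0,0,10],[0,0,10],[0,0,10]],"twist":[[0,0,0],[0,0,0],[0,0,0],[0,0,0],[0,0,0],[0,0,0],[0,0,0],[0,0,0],[0,0,0],[0,0,0],[0,0,0]],"grip":[0.3,0.3,0.3,0.3,0.3,0.3,0.7,0.7,0.7,0.7,0.7]}' 25; python3 to.py .6735 -.286 .13 -88.3
```

```text
time: 12.58
position: [0.456, -0.2788, -0.0091]
orientation: [0.798, 0.602, 0.0, 0.0]
force: [-0.6, 0.8, 0.6]
grip_width: 0.0643
grip_force: 0.0
time: 13.5
position: [0.4559, -0.2786, -0.0193]
orientation: [0.798, 0.602, 0.0, 0.0]
force: [0.5, 0.6, 0.1]
grip_width: 0.0419
grip_force: 25.0
shift [  52.6  211.3 -149.3] twist [ 0.    -0.     1.263] at [ 0.4559 -0.2786 -0.0193] q7 -0.33 w 0.0419 gf 25.0 F [0.5 0.6 0.1] t 13.5
```

```bash
python3 -m creep '{"translation":[[0,0,-15],[0,0,-45],[0,0,-80],[0,0,-110],[0,0,-135],[5,15,-149],[10,35,-149],[15,60,-149],[20,85,-149],[27,110,-149],[34,135,-149],[40,160,-149],[46,185,-149],[50,200,-149],[53,208,-149],[53,211,-149],[53,211,-149],[53,211,-149],[53,211,-149],[53,211,-149]],"twist":[[0,0,0],[0,0,0],[0,0,0],[0,0,0.1],[0,0,0.2],[0,0,0.3],[0,0,0.4],[0,0,0.5],[0,0,0.6],[0,0,0.7],[0,0,0.8],[0,0,0.9],[0,0,1.0],[0,0,1.1],[0,0,1.2],[0,0,1.263],[0,0,1.263],[0,0,1.263],[0,0,1.263],[0,0,1.263]],"grip":[0.7,0.7,0.7,0.7,0.7,0.7,0.7,0.7,0.7,0.7,0.7,0.7,0.7,0.7,0.7,0.7,0.7,0.7,0.7,0.7]}' 25
python3 - <<'E'
from reg import *
reg(grab('wrist'),'rim',.053,.064,(.49,.75,-.40,-.18))
E
python3 to.py .6735 -.286 -.015 -88.3
```

```text
time: 15.17
position: [0.6727, -0.2858, 0.13]
orientation: [1.0, 0.015, -0.0, -0.0]
force: [-0.2, -0.6, -1.2]
grip_width: 0.0421
grip_force: 25.0
rim 3165 ctr [ 0.6254 -0.2877] size [0.1809 0.1665] ang 1.8 medz 0.0567
shift [8.000e-01 1.000e-01 1.449e+02] twist [-0.     0.     0.001] at [ 0.6727 -0.2859  0.1299] q7 -1.41 w 0.0419 gf 25.0 F [-0.   0.  -0.4] t 15.2
```

```bash
python3 -m creep '{"translation":[[0,0,25],[0,0,50],[0,0,75],[0,0,95],[0,0,110],[0,0,120],[0,0,128],[0,0,134],[0,0,138],[0,0,141],[0,0,143],[0,0,144],[0,0,144],[0,0,144],[0,0,144],[0,0,144],[0,0,144],[0,0,144],[0,0,144],[0,0,144]],"twist":[[0,0,0],[0,0,0],[0,0,0],[0,0,0],[0,0,0],[0,0,0],[0,0,0],[0,0,0],[0,0,0],[0,0,0],[0,0,0],[0,0,0],[0,0,0],[0,0,0],[0,0,0],[0,0,0],[0,0,0],[0,0,0],[0,0,0],[0,0,0]],"grip":[0.7,0.7,0.7,0.7,0.7,0.7,0.7,0.7,0.7,0.7,0.7,0.7,0.7,0.7,0.37,0.37,0.37,0.37,0.37,0.37]}' 25; python3 to.py .6275 -.0315 .13 -98
```

```text
time: 16.88
position: [0.6734, -0.2855, -0.0143]
orientation: [1.0, 0.015, 0.0, 0.0]
force: [-0.1, 0.1, -0.2]
grip_width: 0.0578
grip_force: 0.0
shift [ -38.2 -255.3 -144.3] twist [ 0.   -0.    0.17] at [ 0.6734 -0.2855 -0.0143] q7 -1.46 w 0.0578 gf 0.0 F [-0.1  0.1 -0.2] t 16.9
```

```bash
python3 -m creep '{"translation":[[0,0,-15],[0,0,-45],[0,0,-80],[0,0,-115],[-5,-15,-140],[-10,-40,-144],[-15,-70,-144],[-20,-100,-144],[-25,-130,-144],[-30,-160,-144],[-34,-190,-144],[-38,-220,-144],[-38,-240,-144],[-38,-250,-144],[-38,-255,-144],[-38,-255,-144],[-38,-255,-144],[-38,-255,-144],[-38,-255,-144],[-38,-255,-144]],"twist":[[0,0,0],[0,0,0],[0,0,-0.1],[0,0,-0.2],[0,0,-0.3],[0,0,-0.4],[0,0,-0.5],[0,0,-0.6],[0,0,-0.7],[0,0,-0.8],[0,0,-0.9],[0,0,-1.0],[0,0,-1.1],[0,0,-1.2],[0,0,-1.3],[0,0,-1.405],[0,0,-1.405],[0,0,-1.405],[0,0,-1.405],[0,0,-1.405]],"grip":[0.37,0.37,0.37,0.37,0.37,0.37,0.37,0.37,0.37,0.37,0.37,0.37,0.37,0.37,0.37,0.37,0.37,0.37,0.37,0.37]}' 25
python3 - <<'E'
from reg import *
c=grab('wrist');reg(c,'bar',.02,.045,(.58,.66,-.08,.02));save(c,'w6.png')
c=grab('top');save(c,'t6.png',(300,90,420,210),5)
reg(c,'adap',.028,.04,(.64,.71,-.33,-.25));reg(c,'bob',.038,.05,(.54,.61,-.33,-.265))
X=cloud(c);print(X[176-12:176+14:4,345:360:4,2].round(3).tolist())
E
python3 to.py .628 -.0315 -.015 -7.8
```

```text
time: 18.55
position: [0.6279, -0.0324, 0.13]
orientation: [0.754, 0.656, -0.0, 0.0]
force: [0.0, -0.1, -0.3]
grip_width: 0.0576
grip_force: 0.0
bar 1037 ctr [ 0.631  -0.0304] size [0.0595 0.0118] ang 82.0 medz 0.0366
adap 402 ctr [ 0.6781 -0.2977] size [0.0622 0.065 ] ang 1.0 medz 0.0331
bob 420 ctr [ 0.5748 -0.2904] size [0.0508 0.048 ] ang 4.5 medz 0.0428
[[0.041, 0.041, 0.043, 0.044], [0.047, 0.041, 0.036, 0.039], [0.045, 0.042, 0.013, 0.045], [0.045, 0.046, 0.04, 0.04], [0.707, 0.047, 0.043, 0.041], [0.713, 0.018, 0.018, 0.004], [0.722, 0.71, 0.007, 0.002]]
shift [8.000e-01 1.000e-01 1.448e+02] twist [ 0.     0.    -0.002] at [ 0.6278 -0.0322  0.1298] q7 -0.55 w 0.0578 gf 0.0 F [-0.  -0.7 -0.6] t 18.6
```

View pics/t6.png

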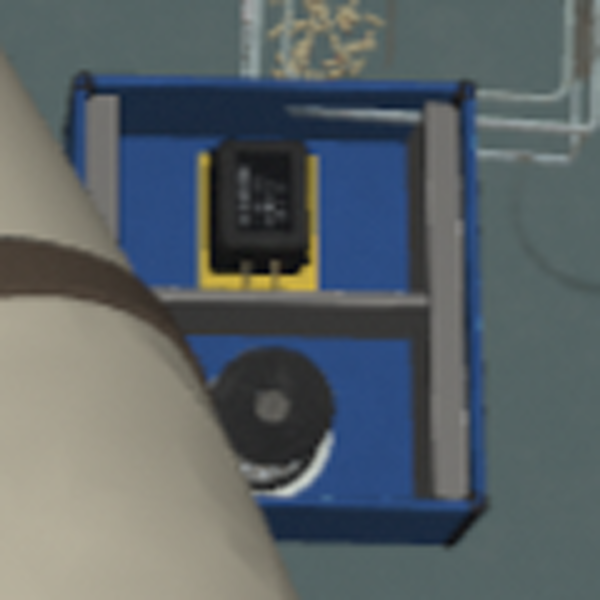

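View pics/w6.png

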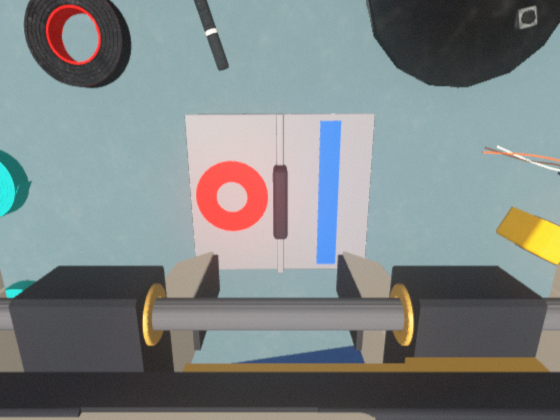

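Both parts lie right in the box: the adapter flat on the yellow pad at (262,205), the bobbin upright at (275,405). The wrist view shows the divider bar (280,202) between the open fingers and aligned with them.

```bash
python3 -m creep '{"translation":[[1,1,25],[1,1,50],[1,1,75],[1,1,95],[1,1,110],[1,1,120],[1,1,128],[1,1,134],[1,1,138],[1,1,142],[1,1,145],[1,1,147],[1,1,147],[1,1,147],[1,1,147],[1,1,147],[1,1,147],[1,1,147],[1,1,147],[1,1,147]],"twist":[[0,0,0],[0,0,0],[0,0,0],[0,0,0],[0,0,0],[0,0,0],[0,0,0],[0,0,0],[0,0,0],[0,0,0],[0,0,0],[0,0,0],[0,0,0],[0,0,0],[0,0,0],[0,0,0],[0,0,0],[0,0,0],[0,0,0],[0,0,0]],"grip":[0.37,0.37,0.37,0.37,0.37,0.37,0.37,0.37,0.37,0.37,0.37,0.37,0.37,0.95,0.95,0.95,0.95,0.95,0.95,0.95]}' 40; python3 to.py .6215 -.287 .13 1.7
```

```text
time: 20.32
position: [0.6288, -0.0309, -0.0173]
orientation: [0.754, 0.657, 0.0, 0.0]
force: [-0.6, 0.4, 0.1]
grip_width: 0.0156
grip_force: 0.0
shift [-254.7   27.4 -147.3] twist [ 0.     0.    -0.166] at [ 0.6288 -0.0309 -0.0173] q7 -0.66 w 0.0156 gf 0.0 F [-0.6  0.4  0.1] t 20.3
```

Still closing; a few more rows with the pose held, then a small lift.

```bash
python3 -m creep '{"translation":[[0,0,0],[0,0,0],[0,0,0],[0,0,0],[0,0,-10],[0,0,-25],[0,0,-45],[0,0,-70],[0,0,-95],[0,0,-120],[0,0,-140],[0,0,-147],[0,0,-147],[0,0,-147]],"twist":[[0,0,0],[0,0,0],[0,0,0],[0,0,0],[0,0,0],[0,0,0],[0,0,0],[0,0,0],[0,0,0],[0,0,0],[0,0,0],[0,0,0],[0,0,0],[0,0,0]],"grip":[0.95,0.95,0.95,0.95,0.95,0.95,0.95,0.95,0.95,0.95,0.95,0.95,0.95,0.95]}' 40
python3 - <<'E'
from reg import *
s=robot.state();c=grab('wrist');X=cloud(c)
h,sa,v=cv2.split(cv2.cvtColor(c['pixels'],cv2.COLOR_RGB2HSV))
m=(sa<40)&(v>110)&(X[...,2]>.12)&(X[...,2]<.18)&(c['z_map']>.1)
m[255:]=False
P=X[m];A=np.c_[P[:,:2],np.ones(len(P))];k=np.linalg.lstsq(A,P[:,2],rcond=None)[0];print('plate tilt',k[:2],'n',m.sum(),'z at tcp',k@[*s['position'][:2],1])
R=cv2.minAreaRect(P[:,:2].astype(np.float32));print(R)
reg(c,'bar',k@[*s['position'][:2],1]+.02,.21,(.58,.68,-.08,.02));print(s['position'],s['grip_width'])
E
python3 to.py .6215 -.287 .13 1.7
```

```text
time: 21.48
position: [0.6286, -0.0312, 0.1298]
orientation: [0.754, 0.657, -0.0, 0.0]
force: [-0.3, -0.3, -1.9]
grip_width: 0.0118
grip_force: 40.0
plate tilt [0.0008446  0.00208372] n 34960 z at tcp 0.1503216492277573
((0.634437620639801, 0.007929868996143341), (0.067037433385849, 0.16443634033203125), 82.12388610839844)
bar 4263 ctr [ 0.6294 -0.0307] size [0.0471 0.0484] ang 36.3 medz 0.1838
[ 0.62862556 -0.03123124  0.12978383] 0.011804233219087462
shift [-254.2   28.3   -1.1] twist [-0.001  0.    -0.166] at [ 0.628  -0.0313  0.1287] q7 -0.55 w 0.0118 gf 40.0 F [-0.1  0.  -1.9] t 21.5
```

The divider hangs level and is centred in the grip to within 1 mm. The box centre from rays and depth together is about (0.621, -0.2873). Moving above it.

```bash
python3 -m creep '{"translation":[[-10,1,0],[-30,3,0],[-50,6,0],[-75,9,0],[-100,12,0],[-125,15,0],[-150,18,0],[-175,21,0],[-200,24,0],[-220,26,0],[-236,27,0],[-246,28,0],[-252,28,0],[-254,28,0],[-254,28,0],[-254,28,0],[-254,28,0]],"twist":[[0,0,0],[0,0,-0.02],[0,0,-0.04],[0,0,-0.06],[0,0,-0.08],[0,0,-0.1],[0,0,-0.12],[0,0,-0.14],[0,0,-0.15],[0,0,-0.16],[0,0,-0.166],[0,0,-0.166],[0,0,-0.166],[0,0,-0.166],[0,0,-0.166],[0,0,-0.166],[0,0,-0.166]],"grip":[0.95,0.95,0.95,0.95,0.95,0.95,0.95,0.95,0.95,0.95,0.95,0.95,0.95,0.95,0.95,0.95,0.95]}' 40; python3 to.py .621 -.2873 .05 1.7
```

```text
time: 22.95
position: [0.6226, -0.2845, 0.1298]
orientation: [0.696, 0.718, 0.0, -0.0]
force: [0.3, 0.3, -1.1]
grip_width: 0.0117
grip_force: 40.0
shift [-2.8 -1.7 79.8] twist [ 0.    -0.001  0.003] at [ 0.6226 -0.2845  0.1298] q7 0.0 w 0.0117 gf 40.0 F [ 0.3  0.3 -1.1] t 22.9
```

```bash
python3 -m creep '{"translation":[[0,-1,20],[0,-1,40],[0,-1,60],[0,-1,72],[0,-1,78],[0,-1,78],[0,-1,78],[0,-1,78],[0,-1,78]],"twist":[[0,0,0],[0,0,0],[0,0,0],[0,0,0],[0,0,0],[0,0,0],[0,0,0],[0,0,0],[0,0,0]],"grip":[0.95,0.95,0.95,0.95,0.95,0.95,0.95,0.95,0.95]}' 40
python3 - <<'E'
from reg import *
c=grab('wrist');save(c,'w7.png')
reg(c,'rim+plate',.05,.064,(.49,.75,-.42,-.15))
c=grab('top');reg(c,'top',.05,.08,(.49,.75,-.42,-.15))
E
python3 to.py .621 -.2873 .0305 1.7
```

```text
time: 23.7
position: [0.6222, -0.2866, 0.0531]
orientation: [0.696, 0.718, 0.0, 0.001]
force: [0.6, -0.5, -0.9]
grip_width: 0.012
grip_force: 40.0
rim+plate 5318 ctr [ 0.6219 -0.2556] size [0.1858 0.1049] ang 2.3 medz 0.0569
top 2858 ctr [ 0.6207 -0.2847] size [0.1872 0.1601] ang 2.2 medz 0.0729
shift [-0.5 -0.9 22.3] twist [0.001 0.001 0.   ] at [ 0.6218 -0.2867  0.0528] q7 -0.04 w 0.0118 gf 40.0 F [ 0.9 -0.6 -0.9] t 23.8
```

View pics/w7.png

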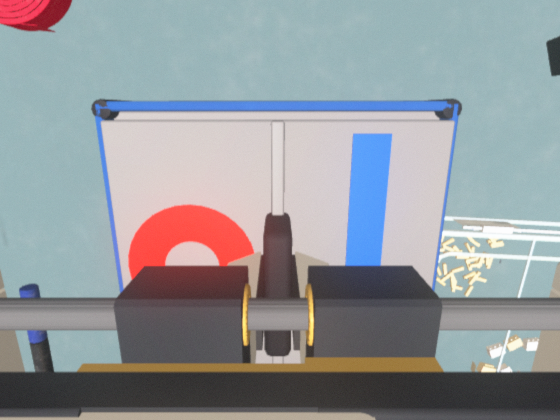

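The divider sits square inside the rim outline, between the rim corners at (100,107) and (453,107), and centred to within about 1 mm. Lowering straight down and releasing.

```bash
python3 -m creep '{"translation":[[0,0,4],[0,0,8],[0,0,12],[0,0,15],[0,0,18],[0,0,20],[0,0,21.5],[0,0,22.5],[0,0,22.5],[0,0,22.5]],"twist":[[0,0,0],[0,0,0],[0,0,0],[0,0,0],[0,0,0],[0,0,0],[0,0,0],[0,0,0],[0,0,0],[0,0,0]],"grip":[0.95,0.95,0.95,0.95,0.95,0.95,0.95,0.95,0.95,0.95]}' 40
python3 -m creep '{"translation":[[0,0,0],[0,0,0],[0,0,0],[0,0,0],[0,0,0],[0,0,0],[0,0,-20],[0,0,-50],[0,0,-80],[0,0,-95],[0,0,-100],[0,0,-100]],"twist":[[0,0,0],[0,0,0],[0,0,0],[0,0,0],[0,0,0],[0,0,0],[0,0,0],[0,0,0],[0,0,0],[0,0,0],[0,0,0],[0,0,0]],"grip":[0.6,0.6,0.6,0.6,0.6,0.6,0.6,0.6,0.6,0.6,0.6,0.6]}' 40
python3 - <<'E'
from reg import *
c=grab('wrist');X=cloud(c);h,s,v=cv2.split(cv2.cvtColor(c['pixels'],cv2.COLOR_RGB2HSV))
m=(s<40)&(v>110)&(abs(X[...,2]-.05)<.015)&(abs(X[...,0]-.62)<.08)&(abs(X[...,1]+.287)<.07);P=X[m]
k=np.linalg.lstsq(np.c_[P[:,:2]-[.62,-.287],np.ones(len(P))],P[:,2],rcond=None)[0];print('plate',k,m.sum())
reg(c,'rim',.0545,.064,(.49,.75,-.42,-.15));reg(c,'bar',.075,.095,(.58,.66,-.35,-.2))
E
python3 to.py .465 -.1361 .13 5
```

```text
time: 24.63
position: [0.6209, -0.2864, 0.0307]
orientation: [0.696, 0.718, -0.0, -0.0]
force: [-5.3, 0.6, 9.3]
grip_width: 0.0116
grip_force: 40.0
time: 25.63
position: [0.622, -0.2868, 0.1304]
orientation: [0.696, 0.718, 0.0, 0.001]
force: [0.6, -1.0, 0.1]
grip_width: 0.0368
grip_force: 0.0
plate [-0.00027993 -0.00032319  0.05134926] 21609
rim 4694 ctr [ 0.6225 -0.2806] size [0.185  0.1529] ang 1.8 medz 0.057
bar 1392 ctr [ 0.6216 -0.2856] size [0.0118 0.0594] ang 2.0 medz 0.0847
shift [ 155.1 -151.3   -1.3] twist [-0.     0.    -0.057] at [ 0.6208 -0.2867  0.1287] q7 0.0 w 0.0365 gf 0.0 F [-0.2 -0.8 -1.3] t 25.7
```

The divider is flat and its plate top is at z = 0.051. Next is the red tape, gripped along y (tool y at -88.3°).

```bash
python3 -m creep '{"translation":[[10,-10,0],[25,-25,0],[45,-45,0],[65,-65,0],[85,-85,0],[105,-105,5],[125,-122,10],[140,-136,15],[150,-146,17],[155,-151,17],[155,-151,17],[155,-151,17],[155,-151,17],[155,-151,17],[155,-151,17],[155,-151,17],[155,-151,17],[155,-151,17],[155,-151,17]],"twist":[[0,0,0.1],[0,0,0.2],[0,0,0.3],[0,0,0.4],[0,0,0.5],[0,0,0.6],[0,0,0.7],[0,0,0.8],[0,0,0.9],[0,0,1.0],[0,0,1.1],[0,0,1.2],[0,0,1.3],[0,0,1.4],[0,0,1.5],[0,0,1.57],[0,0,1.57],[0,0,1.57],[0,0,1.57]],"grip":[0.6,0.6,0.6,0.3,0.1,0,0,0,0,0,0,0,0,0,0,0,0,0,0]}' 25
python3 - <<'E'
from reg import *
c=grab('wrist');reg(c,'tape',.012,.025,(.41,.51,-.19,-.09))
E
python3 to.py .465 -.1362 -.025 -88.3
```

```text
time: 27.27
position: [0.4647, -0.1359, 0.1112]
orientation: [1.0, 0.016, -0.001, -0.0]
force: [0.0, 0.3, -0.8]
grip_width: 0.0917
grip_force: 0.0
tape 3267 ctr [ 0.4672 -0.1361] size [0.0617 0.0615] ang 77.9 medz 0.0179
shift [  0.2   0.4 136.5] twist [-0.001  0.001  0.003] at [ 0.465  -0.1359  0.1115] q7 -1.56 w 0.0919 gf 0.0 F [-0.3 -1.  -0.3] t 27.3
```

```bash
python3 -m creep '{"translation":[[0,0,25],[0,0,50],[0,0,75],[0,0,95],[0,0,108],[0,0,117],[0,0,123],[0,0,128],[0,0,131],[0,0,134],[0,0,136],[0,0,136],[0,0,136],[0,0,136],[0,0,136],[0,0,136],[0,0,136],[0,0,136],[0,0,136],[0,0,136]],"twist":[[0,0,0],[0,0,0],[0,0,0],[0,0,0],[0,0,0],[0,0,0],[0,0,0],[0,0,0],[0,0,0],[0,0,0],[0,0,0],[0,0,0],[0,0,0],[0,0,0],[0,0,0],[0,0,0],[0,0,0],[0,0,0],[0,0,0],[0,0,0]],"grip":[0,0,0,0,0,0,0,0,0,0,0,0,0.45,0.45,0.45,0.45,0.45,0.45,0.45,0.45]}' 20; python3 to.py .577 -.2875 .11 -88.3
```

```text
time: 28.98
position: [0.4656, -0.1361, -0.0238]
orientation: [1.0, 0.015, 0.0, 0.0]
force: [-0.9, 0.4, 2.2]
grip_width: 0.0611
grip_force: 20.0
shift [ 106.7  154.8 -133.7] twist [ 0.    -0.     0.001] at [ 0.4656 -0.1361 -0.0238] q7 -1.75 w 0.0611 gf 20.0 F [-0.9  0.4  2.2] t 29.0
```

```bash
python3 -m creep '{"translation":[[0,0,-10],[0,0,-35],[0,0,-65],[0,0,-95],[0,0,-120],[10,15,-134],[20,30,-134],[32,47,-134],[45,65,-134],[58,85,-134],[72,105,-134],[86,125,-134],[97,140,-134],[104,150,-134],[107,155,-134],[107,155,-134],[107,155,-134],[107,155,-134]],"twist":[[0,0,0],[0,0,0],[0,0,0],[0,0,0],[0,0,0],[0,0,0],[0,0,0],[0,0,0],[0,0,0],[0,0,0],[0,0,0],[0,0,0],[0,0,0],[0,0,0],[0,0,0],[0,0,0],[0,0,0],[0,0,0]],"grip":[0.45,0.45,0.45,0.45,0.45,0.45,0.45,0.45,0.45,0.45,0.45,0.45,0.45,0.45,0.45,0.45,0.45,0.45]}' 20
python3 - <<'E'
from reg import *
c=grab('wrist')
reg(c,'tape',.14,.17,(.53,.63,-.35,-.23));reg(c,'bar',.075,.095,(.60,.66,-.35,-.2))
E
python3 to.py .577 -.2875 .029 -88.3
```

```text
time: 30.48
position: [0.5767, -0.2863, 0.1102]
orientation: [1.0, 0.016, -0.0, -0.0]
force: [0.3, 1.0, -1.0]
grip_width: 0.0614
grip_force: 20.0
tape 9910 ctr [ 0.586  -0.2832] size [0.0718 0.0695] ang 50.5 medz 0.1519
bar 1973 ctr [ 0.6219 -0.2864] size [0.0123 0.0597] ang 1.7 medz 0.0847
shift [ 0.2  1.2 81.3] twist [-0.001  0.     0.002] at [ 0.5768 -0.2864  0.1103] q7 -1.4 w 0.0609 gf 20.0 F [0.1 0.3 0. ] t 30.5
```

```bash
python3 -m creep '{"translation":[[0,1,15],[0,1,30],[0,1,45],[0,1,57],[0,1,66],[0,1,72],[0,1,76],[0,1,79],[0,1,81],[0,1,81],[0,1,81],[0,1,81],[0,1,81],[0,1,81],[0,1,81],[0,1,81],[0,1,81],[0,1,60],[0,1,30],[0,1,0]],"twist":[[0,0,0],[0,0,0],[0,0,0],[0,0,0],[0,0,0],[0,0,0],[0,0,0],[0,0,0],[0,0,0],[0,0,0],[0,0,0],[0,0,0],[0,0,0],[0,0,0],[0,0,0],[0,0,0],[0,0,0],[0,0,0],[0,0,0],[0,0,0]],"grip":[0.45,0.45,0.45,0.45,0.45,0.45,0.45,0.45,0.45,0.45,0.45,0.2,0.2,0.2,0.2,0.2,0.2,0.2,0.2,0.2]}' 20; python3 to.py .437 -.4042 .11 0.1
```

```text
time: 32.2
position: [0.5763, -0.2881, 0.1099]
orientation: [1.0, 0.016, -0.001, -0.001]
force: [0.4, -0.6, 0.8]
grip_width: 0.0732
grip_force: 0.0
shift [-1.428e+02  1.117e+02  1.000e-01] twist [-3.000e-03  1.000e-03 -1.541e+00] at [ 0.5763 -0.2881  0.1099] q7 -1.4 w 0.0732 gf 0.0 F [ 0.4 -0.6  0.8] t 32.2
```

```bash
python3 -m creep '{"translation":[[-10,8,0],[-25,20,0],[-45,35,0],[-65,50,0],[-85,66,0],[-105,82,0],[-122,96,0],[-135,106,0],[-143,112,0],[-143,112,0],[-143,112,0],[-143,112,0],[-143,112,0],[-143,112,0],[-143,112,0],[-143,112,0],[-143,112,0],[-143,112,0]],"twist":[[0,0,-0.1],[0,0,-0.2],[0,0,-0.3],[0,0,-0.4],[0,0,-0.5],[0,0,-0.6],[0,0,-0.7],[0,0,-0.8],[0,0,-0.9],[0,0,-1.0],[0,0,-1.1],[0,0,-1.2],[0,0,-1.3],[0,0,-1.4],[0,0,-1.5],[0,0,-1.5],[0,0,-1.5],[0,0,-1.5]],"grip":[0.2,0.2,0.2,0.4,0.5,0.5,0.5,0.5,0.5,0.5,0.5,0.5,0.5,0.5,0.5,0.5,0.5,0.5]}' 20
python3 - <<'E'
from reg import *
def pca(c,b):
    X=cloud(c);x0,x1,y0,y1=b
    m=(c['z_map']>.05)&(X[...,2]>.005)&(X[...,2]<.018)&(X[...,0]>x0)&(X[...,0]<x1)&(X[...,1]>y0)&(X[...,1]<y1)
    P=X[m][:,:2];d=np.linalg.svd(P-P.mean(0),full_matrices=False)[2][0];q=(P-P.mean(0))@d
    print(m.sum(),'ang',np.degrees(np.arctan2(d[1],d[0])),'ctr',P.mean(0)+d*(q.max()+q.min())/2,'len',q.max()-q.min())
for n in('wrist','top'):
    c=grab(n);pca(c,(.40,.47,-.48,-.32));
    if n=='wrist':save(c,'w8.png')
    else: reg(c,'tape',.062,.08,(.53,.612,-.34,-.24))
E
python3 to.py .437 -.4042 -.026 -2
```

```text
time: 33.7
position: [0.4378, -0.4051, 0.1101]
orientation: [0.722, 0.692, 0.0, 0.0]
force: [-0.0, -0.2, 0.4]
grip_width: 0.0459
grip_force: 0.0
2061 ang -89.824283533002 ctr [ 0.43998795 -0.40513114] len 0.1301682614586238
212 ang -89.98011414211969 ctr [ 0.4368404 -0.3733857] len 0.08542122102223419
tape 585 ctr [ 0.5764 -0.2871] size [0.0605 0.0621] ang 86.5 medz 0.0699
shift [  0.8  -0.9 136.2] twist [-0.     0.    -0.007] at [ 0.4379 -0.405   0.1102] q7 0.2 w 0.046 gf 0.0 F [ 1.2 -0.9  0.5] t 33.8
```

View pics/w8.png

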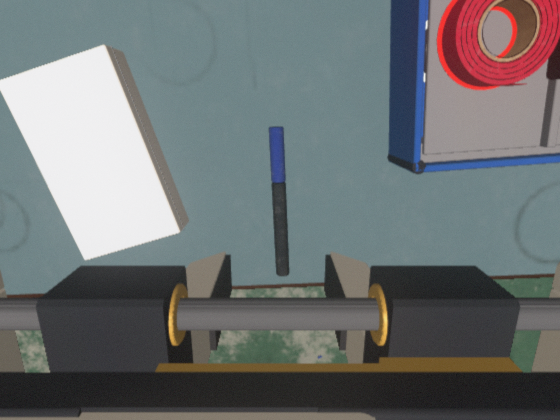

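The red roll sits in the ring bay. The marker (280,200) lies between the fingers, with its blue half ahead.

```bash
python3 -m creep '{"translation":[[0,0,25],[0,0,50],[0,0,75],[0,0,95],[0,0,108],[0,0,117],[0,0,123],[0,0,128],[0,0,131],[0,0,134],[0,0,136],[0,0,136],[0,0,136],[0,0,136],[0,0,136],[0,0,136],[0,0,136],[0,0,136],[0,0,136],[0,0,136]],"twist":[[0,0,-0.02],[0,0,-0.045],[0,0,-0.045],[0,0,-0.045],[0,0,-0.045],[0,0,-0.045],[0,0,-0.045],[0,0,-0.045],[0,0,-0.045],[0,0,-0.045],[0,0,-0.045],[0,0,-0.045],[0,0,-0.045],[0,0,-0.045],[0,0,-0.045],[0,0,-0.045],[0,0,-0.045],[0,0,-0.045],[0,0,-0.045],[0,0,-0.045]],"grip":[0.5,0.5,0.5,0.5,0.5,0.5,0.5,0.5,0.5,0.5,0.5,0.5,0.95,0.95,0.95,0.95,0.95,0.95,0.95,0.95]}' 20; python3 to.py .665 -.286 .11 1.7
```

```text
time: 35.47
position: [0.4379, -0.4051, -0.0258]
orientation: [0.705, 0.709, -0.0, 0.0]
force: [-0.5, 0.2, 1.5]
grip_width: 0.0109
grip_force: 20.0
shift [ 117.9  227.7 -135.7] twist [ 0.     0.    -0.025] at [ 0.4379 -0.4051 -0.0258] q7 0.12 w 0.0109 gf 20.0 F [-0.5  0.2  1.5] t 35.5
```

```bash
python3 -m creep '{"translation":[[0,0,-10],[0,0,-35],[0,0,-65],[0,0,-95],[0,0,-120],[8,15,-136],[18,35,-136],[30,58,-136],[43,83,-136],[56,108,-136],[70,135,-136],[84,162,-136],[97,187,-136],[107,207,-136],[114,220,-136],[118,227,-136],[118,228,-136],[118,228,-136],[118,228,-136]],"twist":[[0,0,0],[0,0,0],[0,0,0],[0,0,0],[0,0,0],[0,0,0],[0,0,0],[0,0,-0.025],[0,0,-0.025],[0,0,-0.025],[0,0,-0.025],[0,0,-0.025],[0,0,-0.025],[0,0,-0.025],[0,0,-0.025],[0,0,-0.025],[0,0,-0.025],[0,0,-0.025],[0,0,-0.025]],"grip":[0.95,0.95,0.95,0.95,0.95,0.95,0.95,0.95,0.95,0.95,0.95,0.95,0.95,0.95,0.95,0.95,0.95,0.95,0.95]}' 20
python3 - <<'E'
from h import *
c=grab('wrist');save(c,'w9.png')
E
python3 to.py .666 -.286 .0275 1.7
```

```text
time: 37.05
position: [0.6641, -0.2873, 0.1101]
orientation: [0.697, 0.717, -0.001, -0.0]
force: [-0.3, -0.2, -0.4]
grip_width: 0.0111
grip_force: 20.0
shift [ 1.7  2.2 82.6] twist [-0.001  0.001 -0.002] at [ 0.664  -0.2876  0.1101] q7 -0.02 w 0.0111 gf 20.0 F [-0.1  0.2  0. ] t 37.1
```

View pics/w9.png

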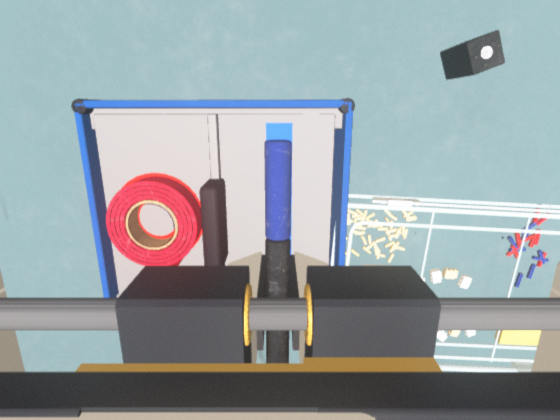

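The marker hangs level over the blue strip (278,190), and the red roll lies over its ring (155,220). Lowering and releasing with a small opening.

```bash
python3 -m creep '{"translation":[[1,2,15],[1,2,30],[1,2,45],[1,2,57],[1,2,66],[1,2,72],[1,2,76],[1,2,79],[1,2,81],[1,2,83],[1,2,83],[1,2,83],[1,2,83],[1,2,83],[1,2,83],[1,2,83],[1,2,83],[1,2,70],[1,2,40],[1,2,0]],"twist":[[0,0,0],[0,0,0],[0,0,0],[0,0,0],[0,0,0],[0,0,0],[0,0,0],[0,0,0],[0,0,0],[0,0,0],[0,0,0],[0,0,0],[0,0,0],[0,0,0],[0,0,0],[0,0,0],[0,0,0],[0,0,0],[0,0,0],[0,0,0]],"grip":[0.95,0.95,0.95,0.95,0.95,0.95,0.95,0.95,0.95,0.95,0.95,0.95,0.72,0.72,0.72,0.72,0.72,0.72,0.72,0.72]}' 20
python3 -m creep '{"translation":[[0,0,-20],[20,0,-50],[50,0,-60],[85,0,-60],[120,0,-60],[150,0,-60],[180,0,-60],[200,0,-60],[200,0,-60],[200,0,-60]],"twist":[[0,0,0],[0,0,0],[0,0,0],[0,0,0],[0,0,0],[0,0,0],[0,0,0],[0,0,0],[0,0,0],[0,0,0]],"grip":[0.72,0.72,0.72,0.72,0.72,0.72,0.72,0.72,0.72,0.72]}' 20
python3 - <<'E'
from reg import *
c=grab('top');save(c,'t10.png',(120,90,420,250),2.6)
reg(c,'tape',.062,.08,(.53,.612,-.34,-.24));reg(c,'marker',.057,.072,(.632,.70,-.37,-.2));reg(c,'bar',.075,.1,(.58,.66,-.35,-.2));reg(c,'tblack',.012,.03,(.43,.55,.07,.18))
E
```

```text
time: 38.77
position: [0.6646, -0.2842, 0.1081]
orientation: [0.696, 0.718, -0.001, -0.003]
force: [-0.0, -0.7, -0.1]
grip_width: 0.0256
grip_force: 0.0
time: 39.6
position: [0.6615, -0.0828, 0.1715]
orientation: [0.695, 0.719, 0.0, 0.001]
force: [0.0, -0.5, -0.2]
grip_width: 0.0259
grip_force: 0.0
tape none
marker 97 ctr [ 0.6665 -0.3314] size [0.0111 0.0376] ang 5.8 medz 0.0621
bar none
tblack 793 ctr [0.4878 0.1209] size [0.0744 0.0742] ang 62.9 medz 0.0178
```

View pics/t10.png

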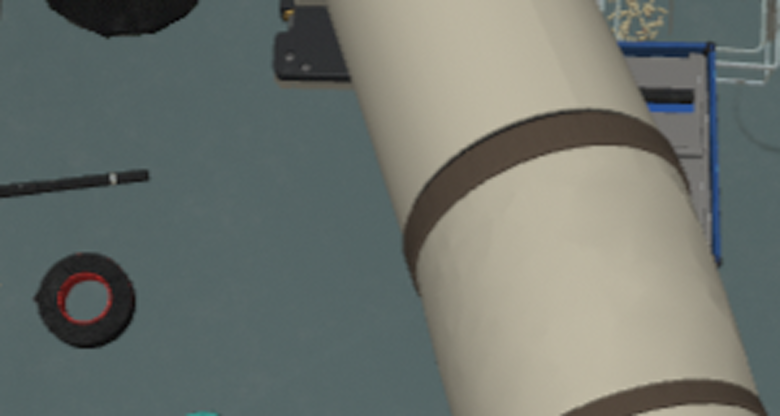

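The arm hides the box in this view; the black roll and black pen are untouched. Moving the arm aside.

```bash
python3 -m creep '{"translation":[[10,-10,0],[30,-30,0],[50,-55,0],[70,-80,0],[90,-105,0],[115,-130,0],[140,-150,0],[165,-160,0],[190,-160,0],[200,-160,0],[200,-160,0],[200,-160,0]],"twist":[[0,0,0],[0,0,0],[0,0,0],[0,0,0],[0,0,0],[0,0,0],[0,0,0],[0,0,0],[0,0,0],[0,0,0],[0,0,0],[0,0,0]],"grip":[0.72,0.72,0.72,0.72,0.72,0.72,0.72,0.72,0.72,0.72,0.72,0.72]}' 20
python3 - <<'E'
from reg import *
c=grab('top');save(c,'t11.png',(300,90,420,210),5)
reg(c,'tape',.062,.08,(.53,.612,-.34,-.24));reg(c,'marker',.057,.072,(.635,.70,-.36,-.21));reg(c,'bar',.075,.1,(.58,.66,-.35,-.2));reg(c,'rim',.0545,.064,(.49,.75,-.42,-.15))
E
```

```text
time: 40.65
position: [0.4962, 0.1088, 0.1702]
orientation: [0.697, 0.717, -0.0, 0.0]
force: [-0.2, -0.5, 0.5]
grip_width: 0.0251
grip_force: 0.0
tape 577 ctr [ 0.5758 -0.2872] size [0.0604 0.0626] ang 66.1 medz 0.0698
marker 336 ctr [ 0.6655 -0.2856] size [0.0128 0.1292] ang 0.7 medz 0.0619
bar 203 ctr [ 0.6185 -0.2856] size [0.0134 0.0583] ang 0.1 medz 0.084
rim 629 ctr [ 0.62   -0.2873] size [0.1854 0.1657] ang 1.8 medz 0.0581
```

View pics/t11.png

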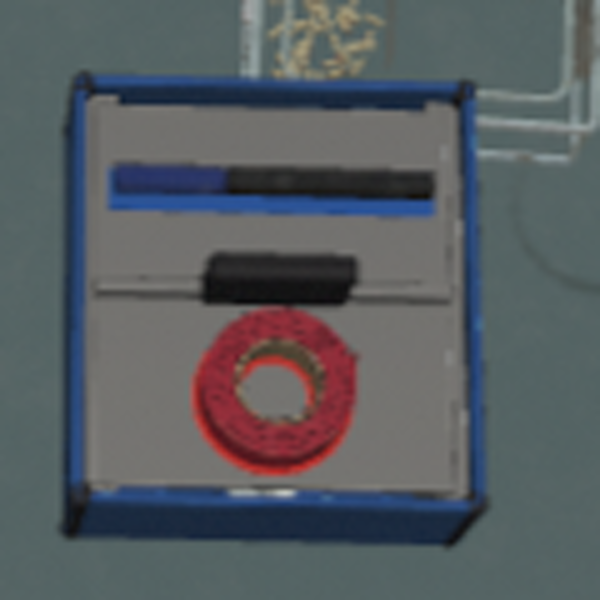

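The divider is flat in the rim, the marker lies along the strip (272,183) and the red roll is over its ring (275,390). All measured positions are well within the limits, so I'm handing in.

```bash
python3 -c "
from workcell import robot
print(robot.close_job())"
```

```text
the job is handed in; nothing more can be done
None
```

The kit box is packed as asked and handed in at about 41 s of the 120 s, though the hand-in call gave no verdict. Every part measured within its limits before the hand-in, and the black tape roll and all-black pen were left where they lay.

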